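# Put the metal tags on the tall cooling rest

## Task

Put the small oblong stack of bare metal tags on the taller of the two cooling rests: lying flat, lengthwise along its narrow top bar and centred on it, so that it stays there by itself. Set it down rather than letting it drop, and leave the round tags on the short rest and the loose shim pad where they are.

Things in the scene. Friction and masses are not known exactly. Their poses are not given: they have to be found in the camera images.
- metal_tags: neat stack of oblong bare metal tags that moves as one solid block, 33 mm (its x) by 57 mm (its y, the long way) by 10 mm thick, lying flat on the table; origin at the centre of its underside, z up. Light (tens of grams). Grip it across its 33 mm width.
- tall_rest_top (a point): middle of the top face of the tall cooling rest: a narrow flat metal bar 24 mm wide (this point's x) and 110 mm long (its y), 10 mm thick, level, its top 80 mm above the table, carried on two 12 mm thick pillars 38 mm either side of the middle that stand on a foot plate 56 x 110 mm; the rest does not move. z up. An identical but only 40 mm tall rest stands elsewhere on the table and is the wrong one.
- round_tags: stack of white round tags, 44 mm across, 11 mm thick, lying on the bar of the short rest; origin at the centre of its underside. To be left alone.
- red_pad: dull red shim pad with rounded corners, 50 x 70 x 8 mm, lying flat on the table; origin at the centre of its underside. A bystander to be left alone.
There are look-alikes about, which are no part of the job. What is shaped like the part that bears tall_rest_top but yellow is not meant.

How it is judged:
By the outcome, as a careful person would: the job done as asked, in the order asked, and still so for the second after the job is handed in, with the robot touching nothing.
It also fails if it takes over 40 s, if anything falls off the work surface, if the arm or the gripper's body presses on something with over 40 N, if the wrist force passes 120 N, or if a joint passes its speed limit or range.

## Robot

A 7-joint arm with a two-finger parallel gripper is mounted at the origin on a cart in front of the work surface, level with it; the furniture and walls round the work are solid. World frame = base frame: x ahead of the robot, y to its left, z up, the work surface at z = 0. Lengths are in m, angles in rad, forces in N, time in s.
With the tool pointing down it reaches from about 0.4 to 0.875 m from the base axis. Payload 19.3 kg.
Tool frame: the origin (TCP) lies at the very end of the fingers, on their centre line; the grasp point (between the pads) lies 19 mm behind it; z points along the fingers, y is the line along which they close (so a half turn about z gives the same grasp; the last joint's range is limited). The gripper opens to 85 mm and grips with 20 to 120 N. Pads are 22 mm wide; open, the fingers measure 114 mm over their backs; the gripper's body (76 mm by 85 mm) begins 54 mm behind the grasp point. The pads swing forward as they close: fully open they stand 13 mm farther back than shut.
Start: joints at [1.104, 0.521, -0.036, 1.599, 0.021, 1.021, -0.113], TCP at [0.242, -0.576, 0.231] pointing down, gripper open.
Joint ranges: [-2.91, 2.91], [-0.3, 2.13], [-1.5, 1.42], [0.17, 2.43], [-1.26, 4.41], [0.16, 1.93], [-2.52, 2.52]. Speed limits (rad/s): [1.89, 1.89, 2.39, 2.39, 3.01, 3.01, 3.01].

## Interface

Orientations are given as [roll, pitch, yaw] about the fixed x, y, z axes, in that order (R = Rz(yaw) Ry(pitch) Rx(roll)).
In Python, from workcell import monitor, optics, job_done gives the robot as it stands.
- The arm moves only by the shell command python3 -m handwheel 'ROWS' [FORCE]. ROWS is JSON, a list of rows, each an object of numbers: "dx", "dy", "dz": the shift along the tool's x, y, z in cm; "wx", "wy", "wz": the turn, a rotation vector about the tool's x, y, z in rad; "claw": the opening in per cent of the stroke, from 0 (shut) to 100 (fully open). A call has 1 to 8 rows; each row shifts and turns the commanded pose from where the row before left it, along the tool's axes as they then stand; what a row does not reach is not made up. A row lasts 1/8 s, in which the tool goes at most 62.5 mm and 10.7 degrees, less where a joint would pass 70% of its speed; a pose out of reach is approached as far as the arm can. A call with a gripper value outside its range is refused whole. The fingers move at their own pace and stop on an object; FORCE is the grip in N (left out, the last holds). Time passes only in rows, so rows that do not move let the fingers close. It gives the time, the measured TCP pose, the force, the opening and the grip force at its end, in the units of the state.
- monitor.observe(): the state, without advancing time (a new reading comes with each control period).
- optics.grab_frame(name): name is "side" or "top" or "wrist"; returns a dict with "frame" (400x640x3 uint8, blue, green, red), "fovy" (degrees; the focal length in pixels is half the picture's height over the tangent of half this angle, whatever the lens; pixels are square), "cx", "cy" (the principal point, pixels), "R" (3x3) and "t" (3): a world point X has camera coordinates R X + t. Camera axes: x right, y down, z forward; pixel columns grow to the right and rows downward; lengths in m; the calibration is good to about 2 mm. A picture is of the moment at which its call begins. There is no depth.
- job_done(): hands the job in; it is judged then, once.
Trained networks look in the newest picture that a camera, given by its name, has taken for a name from the list of things; names that differ only in an ending like _2 or _b are one class to them, and where a whole thing is asked for, a point or a joint stands for the part that bears it (a point fixed in the world has none). Each returns a list of dicts, best first, with "p" (0 to 1); they miss things now and then, are a little off and sometimes report something else, mostly with a low value. They report only what shows in the picture. A call takes as long as a camera call. They do not tell look-alikes from the thing itself.
- optics.masks_of(name, camera): "region" (400x640 bool, what is visible of it) and "rect" ([left, top, width, height] in pixels, round what is visible of it).
The state is a dict: "clock": time; "qpos": joint angles; "qd": joint speeds; "joint_efforts": joint torques, N m; "position": TCP position; "tool_rot": TCP orientation; "force": force on the tool from outside, world axes, zero at the start; "moment": the same for the moment, N m; "grip_width": finger opening in m; "finger_force": force on a finger pad.
Only numpy, scipy, OpenCV 4.12 (cv2) and the standard library are available. Lean on these libraries where they do the work, as an engineer would, in place of code of your own. Each camera call takes 0.05 s, during which the arm holds its last target. There are 200 camera calls.

## Working session

There is one attempt and no reset: what is moved stays moved. The work goes in short steps, Python scripts to look and compute and a shell command to move; the robot and the scene stay as the last step left them, time stands still between calls to the robot, and variables do not carry over. Pictures are saved under pics/ and viewed, at most 10 in all, crops included, and the job is handed in when it is done.

```bash
mkdir -p pics; cat > h.py <<'E'
import numpy as np, cv2
from workcell import monitor, optics
def cam(n):
    f=optics.grab_frame(n); f['f']=200/np.tan(np.radians(f['fovy'])/2); f['R']=np.array(f['R']); f['t']=np.array(f['t']); return f
def back(f,u,v,z):
    d=f['R'].T@np.array([(u-f['cx'])/f['f'],(v-f['cy'])/f['f'],1]); c=-f['R'].T@f['t']
    return c+d*(z-c[2])/d[2]
def proj(f,X):
    p=f['R']@np.array(X)+f['t']; return f['f']*p[:2]/p[2]+[f['cx'],f['cy']]
E
python3 - <<'E'
from h import *
for n in ['top','side']:
    f=cam(n); cv2.imwrite(f'pics/{n}0.png',f['frame'])
    print(n,f['f'],-f['R'].T@f['t'])
    for k,z in [('metal_tags',.01),('tall_rest_top',.08),('round_tags',.05),('red_pad',.008)]:
        for m in optics.masks_of(k,n):
            l,t,w,h=m['rect']; ys,xs=np.nonzero(m['region']); print(k,round(m['p'],2),m['rect'],back(f,xs.mean(),ys.mean(),z).round(3))
s=monitor.observe(); print(s)
E
```

```text
top 519.6950182945334 [ 0.34536472 -0.04665778  2.02676971]
metal_tags 0.47 [306.5, 180.0, 11.5, 6.2] [ 0.551 -0.007  0.01 ]
tall_rest_top 0.64 [345.0, 156.7, 27.6, 17.6] [ 0.613 -0.174  0.08 ]
tall_rest_top 0.56 [421.8, 226.4, 32.7, 15.7] [ 0.37  -0.482  0.08 ]
round_tags 0.44 [207.0, 190.9, 14.1, 10.2] [0.487 0.357 0.05 ]
red_pad 0.73 [248.0, 192.2, 19.2, 17.0] [0.48  0.198 0.008]
side 371.7001839249661 [0.38763181 1.00105828 0.58657548]
metal_tags 0.55 [297.7, 217.7, 12.9, 8.8] [ 0.546 -0.002  0.01 ]
tall_rest_top 0.63 [353.8, 144.5, 11.7, 22.4] [ 0.37  -0.408  0.08 ]
tall_rest_top 0.52 [281.8, 178.2, 18.1, 31.4] [ 0.597 -0.063  0.08 ]
round_tags 0.77 [297.3, 284.0, 18.8, 16.1] [0.485 0.361 0.05 ]
red_pad 0.71 [306.8, 255.9, 23.0, 18.1] [0.478 0.204 0.008]
{'clock': 0.5, 'qpos': array([ 1.10381266,  0.52142643, -0.03633695,  1.59954889,  0.02118676,
        1.02106069, -0.11279521]), 'qd': array([ 6.08151099e-04,  3.46274179e-04,  5.99571949e-04, -1.49304488e-04,
       -4.95705234e-04, -5.08692424e-04,  4.89414670e-05]), 'joint_efforts': array([-7.22356508e-04, -9.26277924e+01,  1.97748363e+00, -3.70054972e+01,
        1.80745177e-02,  2.37340420e-03, -2.13392887e-04]), 'position': array([ 0.24152338, -0.5764194 ,  0.23125635]), 'tool_rot': array([-3.14153149e+00, -2.62069867e-05,  3.96771534e-01]), 'force': array([-0.36831314,  0.8205743 , -0.92562268]), 'moment': array([-0.02538346, -0.00720519,  0.01827566]), 'finger_force': 0.0, 'grip_width': 0.08534200208269445}
```

```bash
python3 - <<'E'
import cv2, numpy as np
a=cv2.imread('pics/top0.png')[120:270,180:480]; b=cv2.imread('pics/side0.png')[120:320,250:400]
a=cv2.resize(a,None,fx=2.66,fy=2.66,interpolation=2); cv2.imwrite('pics/a.png',a)
cv2.imwrite('pics/b.png',cv2.resize(b,None,fx=3,fy=3,interpolation=2))
E
```

```text
(no output)
```

View pics/a.png

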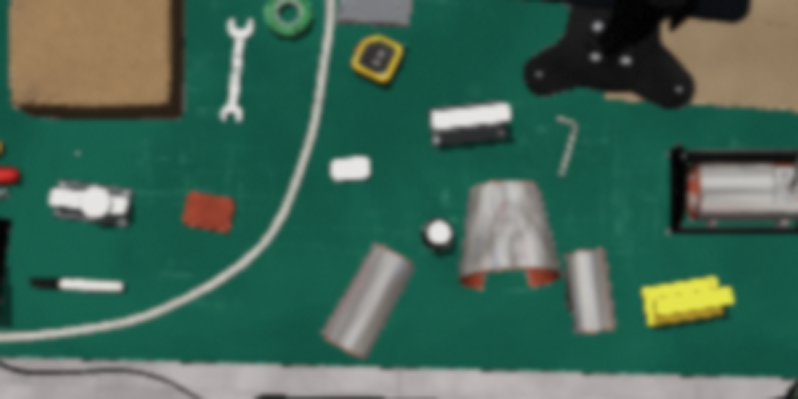

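View pics/b.png

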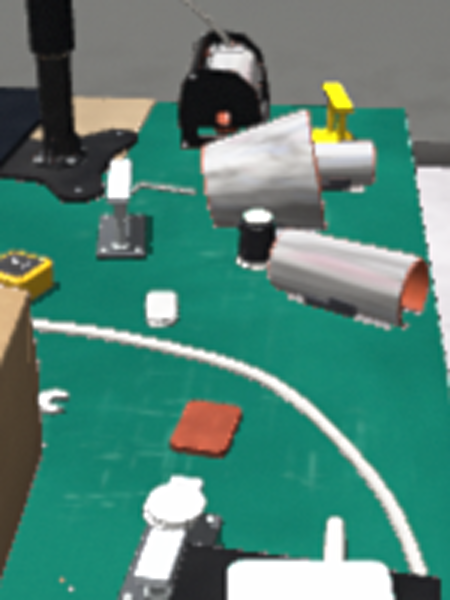

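Tags: candidates are the white block at top px (312,183), the marker at (208,227) and the round tags at (214,196). I choose (312,183), because it measures about 58x35 mm and is oblong. Rests: grey at (357,164), yellow at (438,233) excluded, and short with round tags at (214,196). I choose (357,164) and will check it close up with the wrist camera.

```bash
cat > plan.py <<'E'
import numpy as np,sys
from scipy.spatial.transform import Rotation as Ro
from workcell import monitor
def plan(p,yaw,n):
    s=monitor.observe(); P=np.array(s['position']); R=Ro.from_euler('xyz',s['tool_rot']); 
    T=Ro.from_euler('xyz',[np.pi,0,yaw]); w=(R.inv()*T).as_rotvec()
    print('rotvec',w.round(3),'total tool shift cm',(R.inv().apply(np.array(p)-P)*100).round(2))
    if n>1:
        for i in range(n):
            print((R.inv().apply((np.array(p)-P)/n)*100).round(2)); R=R*Ro.from_rotvec(w/n)
if __name__=='__main__': a=list(map(float,sys.argv[1:])); plan(a[:3],a[3],int(a[4]))
E
python3 plan.py .52 -.05 .30 1.57 14
```

```text
rotvec [-0.    -0.    -1.173] total tool shift cm [ 46.03 -37.79  -6.87]
[ 3.29 -2.7  -0.49]
[ 3.5  -2.41 -0.49]
[ 3.69 -2.11 -0.49]
[ 3.86 -1.8  -0.49]
[ 3.99 -1.47 -0.49]
[ 4.1  -1.13 -0.49]
[ 4.18 -0.78 -0.49]
[ 4.23 -0.43 -0.49]
[ 4.25 -0.07 -0.49]
[ 4.24  0.28 -0.49]
[ 4.21  0.64 -0.49]
[ 4.14  0.99 -0.49]
[ 4.04  1.33 -0.49]
[ 3.91  1.66 -0.49]
```

```bash
python3 -m handwheel '[{"dx":3.3,"dy":-2.7,"dz":-1,"wz":-0.084},{"dx":3.5,"dy":-2.4,"dz":-1,"wz":-0.084},{"dx":3.7,"dy":-2.1,"dz":-1,"wz":-0.084},{"dx":3.9,"dy":-1.8,"dz":-1,"wz":-0.084},{"dx":4,"dy":-1.5,"dz":-1,"wz":-0.084},{"dx":4.1,"dy":-1.1,"dz":-1,"wz":-0.084},{"dx":4.2,"dy":-0.8,"dz":-1,"wz":-0.084}]' && python3 -m handwheel '[{"dx":4.2,"dy":-0.4,"wz":-0.084},{"dx":4.2,"dy":-0.1,"wz":-0.084},{"dx":4.2,"dy":0.3,"wz":-0.084},{"dx":4.2,"dy":0.6,"wz":-0.084},{"dx":4.1,"dy":1,"wz":-0.084},{"dx":4,"dy":1.3,"wz":-0.084},{"dx":3.9,"dy":1.7,"wz":-0.084},{}]'
python3 - <<'E'
from h import *
f=cam('wrist'); cv2.imwrite('pics/w1.png',f['frame']); print(f['f'],-f['R'].T@f['t'],f['R'].round(2).tolist())
for k,z in [('metal_tags',.01),('tall_rest_top',.08)]:
    for m in optics.masks_of(k,'wrist'):
        c,_=max(((c,cv2.contourArea(c)) for c in cv2.findContours(m['region'].astype('uint8'),0,1)[0]),key=lambda q:q[1])
        W=np.array([back(f,*p[0],z)[:2] for p in c]).astype('float32'); print(k,m['p'],m['rect'],cv2.minAreaRect(W*1000))
E
```

```text
302.3134994887418 [ 0.30898547 -0.54894592  0.37456548] [[0.39, -0.92, -0.0], [-0.88, -0.37, 0.29], [-0.26, -0.11, -0.96]]
tall_rest_top 0.56 [225.7, 1.1, 130.7, 71.6] ((355.04815673828125, -500.3028869628906), (48.95668411254883, 111.49425506591797), 10.760428428649902)schema error: expected keys dx, dy, dz, wx, wy, wz, claw
```

View pics/w1.png

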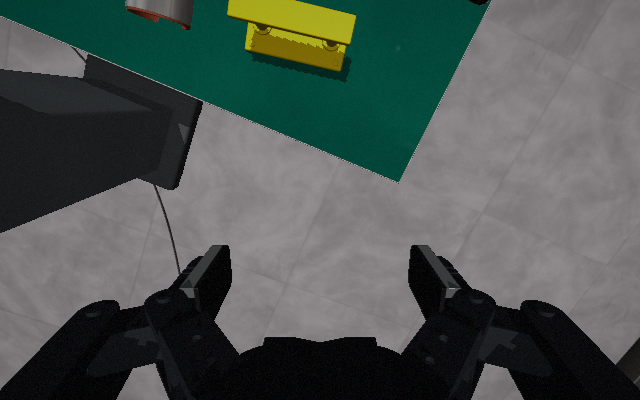

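The picture was taken from the start pose, since the move was refused. It shows the yellow look-alike at (290,25). All keys are required in each row.

```bash
python3 -m handwheel '[{"dx":3.3,"dy":-2.7,"dz":-1,"wx":0,"wy":0,"wz":-0.084,"claw":100},{"dx":3.5,"dy":-2.4,"dz":-1,"wx":0,"wy":0,"wz":-0.084,"claw":100},{"dx":3.7,"dy":-2.1,"dz":-1,"wx":0,"wy":0,"wz":-0.084,"claw":100},{"dx":3.9,"dy":-1.8,"dz":-1,"wx":0,"wy":0,"wz":-0.084,"claw":100},{"dx":4,"dy":-1.5,"dz":-1,"wx":0,"wy":0,"wz":-0.084,"claw":100},{"dx":4.1,"dy":-1.1,"dz":-1,"wx":0,"wy":0,"wz":-0.084,"claw":100},{"dx":4.2,"dy":-0.8,"dz":-1,"wx":0,"wy":0,"wz":-0.084,"claw":100}]' && python3 -m handwheel '[{"dx":4.2,"dy":-0.4,"dz":0,"wx":0,"wy":0,"wz":-0.084,"claw":100},{"dx":4.2,"dy":-0.1,"dz":0,"wx":0,"wy":0,"wz":-0.084,"claw":100},{"dx":4.2,"dy":0.3,"dz":0,"wx":0,"wy":0,"wz":-0.084,"claw":100},{"dx":4.2,"dy":0.6,"dz":0,"wx":0,"wy":0,"wz":-0.084,"claw":100},{"dx":4.1,"dy":1,"dz":0,"wx":0,"wy":0,"wz":-0.084,"claw":100},{"dx":4,"dy":1.3,"dz":0,"wx":0,"wy":0,"wz":-0.084,"claw":100},{"dx":3.9,"dy":1.7,"dz":0,"wx":0,"wy":0,"wz":-0.084,"claw":100},{"dx":0,"dy":0,"dz":0,"wx":0,"wy":0,"wz":0,"claw":100}]'
cat > look.py <<'E'
from h import *
import sys
f=cam('wrist'); cv2.imwrite(f'pics/{sys.argv[1]}.png',f['frame']); print(-f['R'].T@f['t'])
for k,z in [('metal_tags',float(sys.argv[2])),('tall_rest_top',.08)]:
    for m in optics.masks_of(k,'wrist'):
        c=max(cv2.findContours(m['region'].astype('uint8'),0,1)[0],key=cv2.contourArea)
        W=np.array([back(f,*p[0],z)[:2] for p in c]).astype('float32'); print(k,m['p'],m['rect'],cv2.minAreaRect(W*1000))
E
python3 look.py w2 .01
```

```text
clock: 1.52
position: [0.3818, -0.3114, 0.3018]
tool_rot: [3.141, 0.0, 0.987]
force: [0.3, -0.0, -0.7]
grip_width: 0.0853
finger_force: 0.0
clock: 2.52
position: [0.52, -0.0483, 0.3013]
tool_rot: [3.141, -0.001, 1.578]
force: [0.9, 0.1, -1.0]
grip_width: 0.0857
finger_force: 0.0
[0.51978814 0.02368352 0.44467025]
metal_tags 0.84 [329.4, 105.6, 22.3, 41.4] ((547.72998046875, -7.626401901245117), (30.89305877685547, 56.64577102661133), 9.12959098815918)
tall_rest_top 0.59 [362.1, 205.6, 44.3, 93.2] ((607.218017578125, -167.3406982421875), (49.4251594543457, 138.52378845214844), 8.431343078613281)
```

View pics/w2.png

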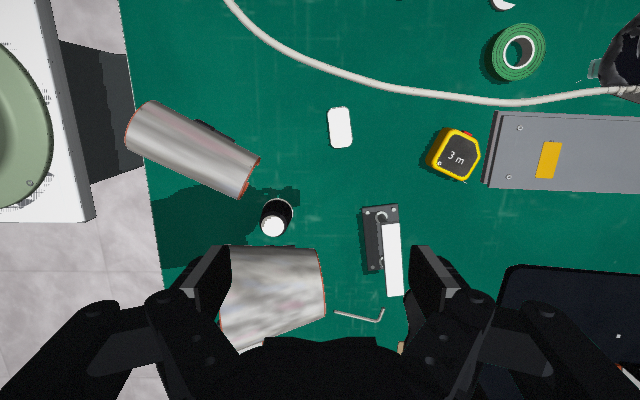

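The wrist view shows the tag stack at (340,127) and the tall grey rest's white bar at (392,260), with its grey foot at (380,238). I'll measure both by brightness.

```bash
cat > br.py <<'E'
from h import *
import sys
def rects(f,items):
    g=cv2.cvtColor(f['frame'],6)
    for (x0,y0,x1,y1),z,th in items:
        m=np.zeros_like(g); m[y0:y1,x0:x1]=g[y0:y1,x0:x1]>th
        c=max(cv2.findContours(m,0,1)[0],key=cv2.contourArea)
        W=np.array([back(f,*p[0],z)[:2] for p in c]).astype('float32'); print(cv2.boundingRect(c),cv2.minAreaRect(W*1000))
if __name__=='__main__':
    f=cam('wrist'); rects(f,[((315,95,365,160),.01,190),((365,200,408,302),.08,190)])
    r=[optics.grab_frame]; 
E
python3 br.py
cd pics; python3 -c "
import cv2
a=cv2.imread('w2.png');cv2.imwrite('c2.png',cv2.resize(a[90:310,300:420],None,fx=2.7,fy=2.7,interpolation=2))"
```

```text
(329, 103, 24, 42) ((547.9244384765625, -7.566854476928711), (29.938352584838867, 55.7958869934082), 7.820137977600098)
(383, 220, 23, 74) ((619.551025390625, -178.5228271484375), (23.03446388244629, 108.96099090576172), 8.043648719787598)
```

View pics/c2.png

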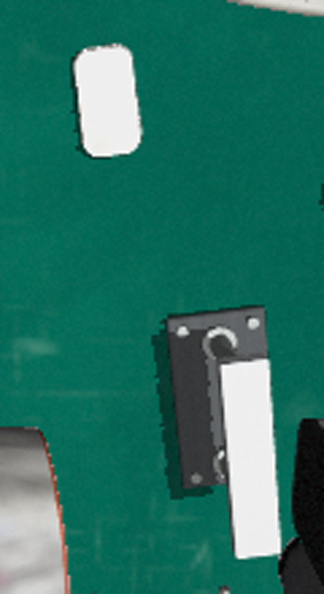

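```bash
python3 plan.py .548 -.0075 .003 1.715 6
```

```text
rotvec [-0.     0.    -0.144] total tool shift cm [ 4.48  2.93 29.83]
[0.75 0.49 4.97]
[0.74 0.51 4.97]
[0.72 0.52 4.97]
[0.71 0.54 4.97]
[0.7  0.56 4.97]
[0.68 0.57 4.97]
```

```bash
python3 -m handwheel '[{"dx":1.1,"dy":0.7,"dz":5,"wx":0,"wy":0,"wz":-0.036,"claw":100},{"dx":1.1,"dy":0.8,"dz":5,"wx":0,"wy":0,"wz":-0.036,"claw":100},{"dx":1.1,"dy":0.8,"dz":5,"wx":0,"wy":0,"wz":-0.036,"claw":100},{"dx":1.05,"dy":0.8,"dz":5,"wx":0,"wy":0,"wz":-0.036,"claw":80},{"dx":0,"dy":0,"dz":4,"wx":0,"wy":0,"wz":0,"claw":70},{"dx":0,"dy":0,"dz":0,"wx":0,"wy":0,"wz":0,"claw":70}]'; python3 plan.py .548 -.0075 .003 1.715 1
python3 look.py w3 .01
```

```text
clock: 3.48
position: [0.546, -0.0069, 0.0594]
tool_rot: [-3.137, -0.0, 1.716]
force: [-0.3, -0.6, 0.9]
grip_width: 0.0598
finger_force: 0.0
rotvec [-0.004 -0.     0.001] total tool shift cm [-0.09  0.22  5.64]
[0.53646743 0.06453128 0.2027407 ]
```

View pics/w3.png

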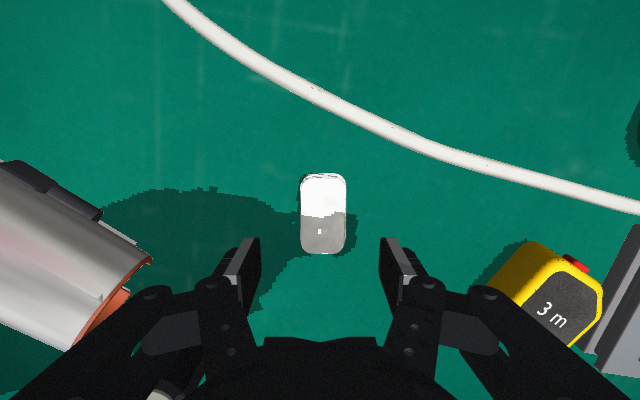

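The tags at (324,214) sit between the fingers and look square to them, with the tape measure at (560,290) clear. I'll measure the centre again from here.

```bash
python3 - <<'E'
from h import *
f=cam('wrist'); b=f['frame'].astype(int); m=((b[:,:,2]>100)&(abs(b[:,:,2]-b[:,:,1])<20)).astype('uint8')
m[:,:290]=0;m[:,360:]=0;m[:165]=0;m[262:]=0
c=max(cv2.findContours(m,0,1)[0],key=cv2.contourArea); print(cv2.boundingRect(c))
W=np.array([back(f,*p[0],.01)[:2] for p in c]).astype('float32'); print(cv2.minAreaRect(W*1000))
E
python3 plan.py .548 -.0075 .003 1.715 1
```

```text
(296, 172, 46, 79)
((548.2032470703125, -6.769050598144531), (31.152563095092773, 57.20145797729492), 8.214883804321289)
rotvec [0.003 0.001 0.001] total tool shift cm [-0.08 -0.09  6.02]
```

```bash
python3 -m handwheel '[{"dx":0,"dy":0,"dz":2.5,"wx":0,"wy":0,"wz":0,"claw":70},{"dx":0,"dy":0,"dz":2,"wx":0,"wy":0,"wz":0,"claw":70},{"dx":0,"dy":0,"dz":1.2,"wx":0,"wy":0,"wz":0,"claw":70},{"dx":0,"dy":0,"dz":0,"wx":0,"wy":0,"wz":0,"claw":70}]' 30; for i in 1 2 3; do python3 -c "
from h import *
cam('side');s=monitor.observe();print(s['position'],s['force'])"; done
```

```text
clock: 4.18
position: [0.5473, -0.006, 0.0039]
tool_rot: [-3.141, -0.0, 1.717]
force: [0.0, 0.3, -0.0]
grip_width: 0.0599
finger_force: 0.0
[ 0.54767213 -0.00596958  0.00442703] [ 0.28993821 -0.17942776 -0.51941815]
[ 0.54789135 -0.00596597  0.004745  ] [-0.12038937 -0.34065539  0.52348424]
[ 0.54798401 -0.0060397   0.004875  ] [-0.2337013   0.45707356  0.63385651]
```

```bash
python3 -m handwheel '[{"dx":0,"dy":0,"dz":0.2,"wx":0,"wy":0,"wz":0,"claw":50},{"dx":0,"dy":0,"dz":0,"wx":0,"wy":0,"wz":0,"claw":20},{"dx":0,"dy":0,"dz":0,"wx":0,"wy":0,"wz":0,"claw":20},{"dx":0,"dy":0,"dz":0,"wx":0,"wy":0,"wz":0,"claw":20},{"dx":0,"dy":0,"dz":0,"wx":0,"wy":0,"wz":0,"claw":20}]' 35
python3 -m handwheel '[{"dx":0,"dy":0,"dz":-1,"wx":0,"wy":0,"wz":0,"claw":20},{"dx":0,"dy":0,"dz":-3,"wx":0,"wy":0,"wz":0,"claw":20},{"dx":0,"dy":0,"dz":-4,"wx":0,"wy":0,"wz":0,"claw":20},{"dx":0,"dy":0,"dz":-5,"wx":0,"wy":0,"wz":0,"claw":20},{"dx":0,"dy":0,"dz":-3,"wx":0,"wy":0,"wz":0,"claw":20},{"dx":0,"dy":0,"dz":0,"wx":0,"wy":0,"wz":0,"claw":20}]'
python3 plan.py .6195 -.1785 .13 1.712 1; python3 look.py w4 .16
```

```text
clock: 4.95
position: [0.5478, -0.0061, 0.0026]
tool_rot: [3.141, 0.0, 1.717]
force: [-0.7, -0.0, 5.0]
grip_width: 0.0293
finger_force: 34.5
clock: 5.7
position: [0.5486, -0.0061, 0.165]
tool_rot: [3.138, 0.001, 1.716]
force: [-0.1, -0.3, -2.0]
grip_width: 0.0292
finger_force: 34.8
rotvec [0.004 0.001 0.004] total tool shift cm [-18.08   4.5    3.53]
[0.5379036  0.06525768 0.30820756]
metal_tags 0.64 [289.5, 199.3, 62.1, 107.7] ((549.549072265625, -13.093955993652344), (33.544254302978516, 64.17127990722656), 8.943384170532227)
tall_rest_top 0.61 [333.2, 294.0, 30.2, 48.0] ((590.268310546875, -111.31998443603516), (25.395191192626953, 48.71224594116211), 9.077201843261719)
```

View pics/w4.png

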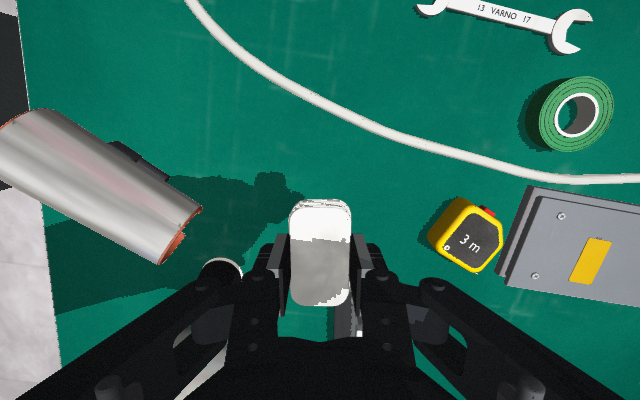

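```bash
cat > tilt.py <<'E'
from h import *
import sys
z=float(sys.argv[1])
f=cam('wrist'); b=f['frame'].astype(int); m=((b[:,:,2]>100)&(abs(b[:,:,2]-b[:,:,1])<25)).astype('uint8')
m[:,:287]=0;m[:,355:]=0;m[:195]=0;m[308:]=0
c=max(cv2.findContours(m,0,1)[0],key=cv2.contourArea); print(cv2.boundingRect(c))
W=np.array([back(f,*p[0],z)[:2] for p in c]).astype('float32'); print(cv2.minAreaRect(W*1000), monitor.observe()['position'])
lab=[(r,np.nonzero(m[r])[0].min(),np.nonzero(m[r])[0].max()) for r in (225,240,255,270,285)]
for r,a,e in lab: print(r,a,e,1000*np.linalg.norm(back(f,a,r,z)-back(f,e,r,z)))
E
python3 tilt.py .172; python3 plan.py .6195 -.1785 .165 1.712 1
```

```text
(288, 199, 63, 107)
((547.3822021484375, -5.092958450317383), (30.501819610595703, 57.4138298034668), 8.380706787109375) [ 0.54711243 -0.00612037  0.16159274]
225 289 350 28.931917400019632
240 290 349 28.416567831678346
255 291 348 27.885010326509295
270 291 348 28.330521478317916
285 290 349 29.800692752418033
rotvec [-0.001 -0.     0.005] total tool shift cm [-18.11   4.65  -0.35]
```

```bash
python3 -m handwheel '[{"dx":-1.5,"dy":0.4,"dz":0,"wx":0,"wy":0,"wz":0,"claw":20},{"dx":-3,"dy":0.8,"dz":0,"wx":0,"wy":0,"wz":0,"claw":20},{"dx":-3.5,"dy":0.9,"dz":0,"wx":0,"wy":0,"wz":0,"claw":20},{"dx":-3.5,"dy":0.9,"dz":0,"wx":0,"wy":0,"wz":0,"claw":20},{"dx":-3,"dy":0.7,"dz":0,"wx":0,"wy":0,"wz":0.005,"claw":20},{"dx":-2.2,"dy":0.6,"dz":0,"wx":0,"wy":0,"wz":0,"claw":20},{"dx":-1.4,"dy":0.35,"dz":1,"wx":0,"wy":0,"wz":0,"claw":20},{"dx":0,"dy":0,"dz":1,"wx":0,"wy":0,"wz":0,"claw":20}]'; python3 -m handwheel '[{"dx":0,"dy":0,"dz":0,"wx":0,"wy":0,"wz":0,"claw":20}]'
python3 plan.py .6195 -.1785 .0826 1.712 1; python3 look.py w5 .16
```

```text
clock: 6.9
position: [0.6194, -0.1794, 0.1407]
tool_rot: [-3.141, -0.0, 1.71]
force: [-0.1, 0.9, -1.0]
grip_width: 0.0291
finger_force: 34.8
clock: 7.02
position: [0.619, -0.1774, 0.1409]
tool_rot: [-3.14, -0.001, 1.713]
force: [-0.1, -0.6, -0.5]
grip_width: 0.0293
finger_force: 34.8
rotvec [-0.002 -0.001  0.001] total tool shift cm [-0.13  0.05  5.83]
[ 0.60938243 -0.10615067  0.2843086 ]
metal_tags 0.84 [287.6, 197.8, 66.5, 106.7] ((618.09765625, -171.4248504638672), (28.359176635742188, 54.07575988769531), 7.747838973999023)
tall_rest_top 0.74 [289.6, 125.5, 61.8, 79.5] ((614.8609008789062, -146.23568725585938), (41.579463958740234, 54.224185943603516), 8.093912124633789)
tall_rest_top 0.5 [40.1, 371.7, 13.2, 7.2] ((408.2088928222656, -358.4654541015625), (13.764860153198242, 5.385510444641113), 42.96613311767578)
```

View pics/w5.png

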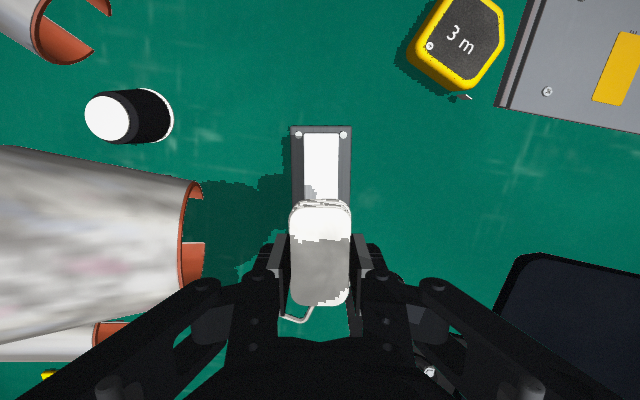

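The tags at (320,250) are held above the bar, whose free end shows at columns 304-338 and row 133. I'll refine the bar's pose from here.

```bash
python3 - <<'E'
from h import *
f=cam('wrist'); g=cv2.cvtColor(f['frame'],6)
L=[];Rr=[]
for r in range(140,180,4):
    x=np.nonzero(g[r,297:345]>190)[0]+297; L.append(back(f,x.min()-.0,r,.08)); Rr.append(back(f,x.max()+1,r,.08))
L=np.array(L);Rr=np.array(Rr); M=(L+Rr)/2; v=np.polyfit(M[:,1],M[:,0],1)
print('width',np.linalg.norm(L-Rr,axis=1).mean(),'ang',-np.degrees(np.arctan(v[0])),'x at y=-.1785',np.polyval(v,-.1785),'mean',M.mean(0))
col=np.nonzero(g[110:160,320]>190)[0]+110; print('end',col.min(),back(f,320,col.min(),.08))
s=monitor.observe();print(s['position'],s['tool_rot'])
# tag edges, top face z = TCP+.0075
z=s['position'][2]+.0075
for r in (225,285):
    x=[k for k in range(280,362) if abs(int(f['frame'][r,k,2])-int(f['frame'][r,k,1]))<25 and f['frame'][r,k,2]>100]
    print(r,min(x),max(x),(back(f,min(x),r,z)+back(f,max(x)+1,r,z))/2)
E
```

```text
width 0.023408460860760164 ang 8.486673914358454 x at y=-.1785 0.6205695589347621 mean [ 0.61509085 -0.14178266  0.08      ]
end 133 [ 0.61272842 -0.12496315  0.08      ]
[ 0.61992627 -0.17781064  0.1426785 ] [3.14115844e+00 6.53621893e-05 1.71268640e+00]
225 288 350 [ 0.61770171 -0.16195071  0.1501785 ]
285 290 349 [ 0.62263079 -0.19482591  0.1501785 ]
```

Tag and bar axes agree within about 1 mm, so I'll lower straight down.

```bash
python3 -m handwheel '[{"dx":0,"dy":0,"dz":2,"wx":0,"wy":0,"wz":0,"claw":20},{"dx":0,"dy":0,"dz":2,"wx":0,"wy":0,"wz":0,"claw":20},{"dx":0,"dy":0,"dz":1.2,"wx":0,"wy":0,"wz":0,"claw":20},{"dx":0,"dy":0,"dz":0.4,"wx":0,"wy":0,"wz":0,"claw":20},{"dx":0,"dy":0,"dz":0,"wx":0,"wy":0,"wz":0,"claw":20},{"dx":0,"dy":0,"dz":0,"wx":0,"wy":0,"wz":0,"claw":20}]'; python3 -m handwheel '[{"dx":0,"dy":0,"dz":0.1,"wx":0,"wy":0,"wz":0,"claw":20},{"dx":0,"dy":0,"dz":0,"wx":0,"wy":0,"wz":0,"claw":20},{"dx":0,"dy":0,"dz":0,"wx":0,"wy":0,"wz":0,"claw":20}]'
```

```text
clock: 7.98
position: [0.6201, -0.1785, 0.0868]
tool_rot: [3.141, 0.0, 1.712]
force: [0.3, -0.2, -0.1]
grip_width: 0.0288
finger_force: 34.8
clock: 8.35
position: [0.6198, -0.1785, 0.0854]
tool_rot: [3.141, 0.0, 1.712]
force: [0.7, 0.0, -0.3]
grip_width: 0.029
finger_force: 34.8
```

```bash
for i in 1 2; do python3 -m handwheel '[{"dx":0,"dy":0,"dz":0.1,"wx":0,"wy":0,"wz":0,"claw":20},{"dx":0,"dy":0,"dz":0,"wx":0,"wy":0,"wz":0,"claw":20},{"dx":0,"dy":0,"dz":0,"wx":0,"wy":0,"wz":0,"claw":20}]' | grep -E 'pos|force'; done
```

```text
position: [0.6198, -0.1784, 0.0843]
force: [0.4, 0.6, 0.3]
finger_force: 34.8
position: [0.6198, -0.1784, 0.0833]
force: [-0.1, 0.1, 0.2]
finger_force: 34.8
```

```bash
for i in 1 2; do python3 -m handwheel '[{"dx":0,"dy":0,"dz":0.05,"wx":0,"wy":0,"wz":0,"claw":20},{"dx":0,"dy":0,"dz":0,"wx":0,"wy":0,"wz":0,"claw":20},{"dx":0,"dy":0,"dz":0,"wx":0,"wy":0,"wz":0,"claw":20}]' | grep -E 'pos|force'; done
```

```text
position: [0.6197, -0.1785, 0.0828]
force: [0.4, -0.2, 0.0]
finger_force: 34.8
position: [0.6198, -0.1785, 0.0827]
force: [-3.3, 0.2, 5.7]
finger_force: 35.4
```

Contact at 5.7 N. I'll open gently.

```bash
python3 -m handwheel '[{"dx":0,"dy":0,"dz":0,"wx":0,"wy":0,"wz":0,"claw":36},{"dx":0,"dy":0,"dz":0,"wx":0,"wy":0,"wz":0,"claw":40},{"dx":0,"dy":0,"dz":0,"wx":0,"wy":0,"wz":0,"claw":46},{"dx":0,"dy":0,"dz":0,"wx":0,"wy":0,"wz":0,"claw":55},{"dx":0,"dy":0,"dz":0,"wx":0,"wy":0,"wz":0,"claw":65},{"dx":0,"dy":0,"dz":0,"wx":0,"wy":0,"wz":0,"claw":65}]'; python3 tilt.py .09;python3 look.py w6 .09
```

```text
clock: 10.6
position: [0.6198, -0.1784, 0.0823]
tool_rot: [3.142, -0.0, 1.712]
force: [-0.7, 0.4, 0.2]
grip_width: 0.0554
finger_force: 0.0
(288, 195, 67, 113)
((620.7343139648438, -178.18240356445312), (32.31814956665039, 61.66786575317383), 8.027320861816406) [ 0.61977127 -0.17843637  0.08227241]
225 288 354 31.87432358258789
240 289 354 31.877265559034793
255 290 353 31.38227203195318
270 290 350 30.36567245725828
285 290 349 30.34447194697047
[ 0.60994895 -0.10706179  0.2255951 ]
metal_tags 0.76 [289.6, 196.6, 63.0, 110.3] ((620.1621704101562, -179.00857543945312), (31.871408462524414, 60.18584442138672), 8.060690879821777)
tall_rest_top 0.88 [282.2, 129.2, 79.0, 205.1] ((616.4698486328125, -154.52520751953125), (37.2293815612793, 72.74310302734375), 8.060478210449219)
```

View pics/w6.png

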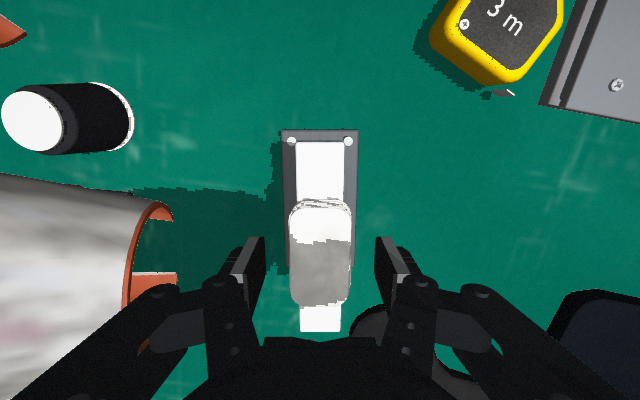

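The tags at (320,252) lie centred along the bar (columns 297-343, rows 142-331), with the fingers clear on both sides. I'll retreat upward and check.

```bash
python3 -m handwheel '[{"dx":0,"dy":0,"dz":-1,"wx":0,"wy":0,"wz":0,"claw":65},{"dx":0,"dy":0,"dz":-3,"wx":0,"wy":0,"wz":0,"claw":65},{"dx":0,"dy":0,"dz":-5,"wx":0,"wy":0,"wz":0,"claw":65},{"dx":0,"dy":0,"dz":-5,"wx":0,"wy":0,"wz":0,"claw":65},{"dx":0,"dy":0,"dz":-2,"wx":0,"wy":0,"wz":0,"claw":65},{"dx":0,"dy":0,"dz":0,"wx":0,"wy":0,"wz":0,"claw":65},{"dx":0,"dy":0,"dz":0,"wx":0,"wy":0,"wz":0,"claw":65}]'; python3 look.py w7 .09; python3 -c "
import cv2
from h import *
f=cam('side')
a=cv2.imread('pics/w7.png')[100:320,240:400]; b=f['frame'][150:260,260:340]
cv2.imwrite('pics/f.png',np.hstack([cv2.resize(a,(400,550)),cv2.resize(b,(400,550))]))"
```

```text
clock: 11.68
position: [0.6194, -0.1785, 0.2418]
tool_rot: [-3.141, -0.0, 1.712]
force: [0.5, -0.2, 0.1]
grip_width: 0.0552
finger_force: 0.0
[ 0.60968269 -0.10706426  0.38507812]
metal_tags 0.77 [306.7, 151.0, 31.1, 54.8] ((619.2267456054688, -179.2960662841797), (31.3037052154541, 57.00912857055664), 8.85997200012207)
tall_rest_top 0.71 [295.5, 118.9, 49.1, 110.4] ((617.5313110351562, -164.69822692871094), (46.63645553588867, 89.24342346191406), 7.008449077606201)
tall_rest_top 0.51 [99.5, 315.2, 46.7, 34.1] ((389.95068359375, -384.3370666503906), (20.296222686767578, 9.966670036315918), 51.93800354003906)
```

View pics/f.png

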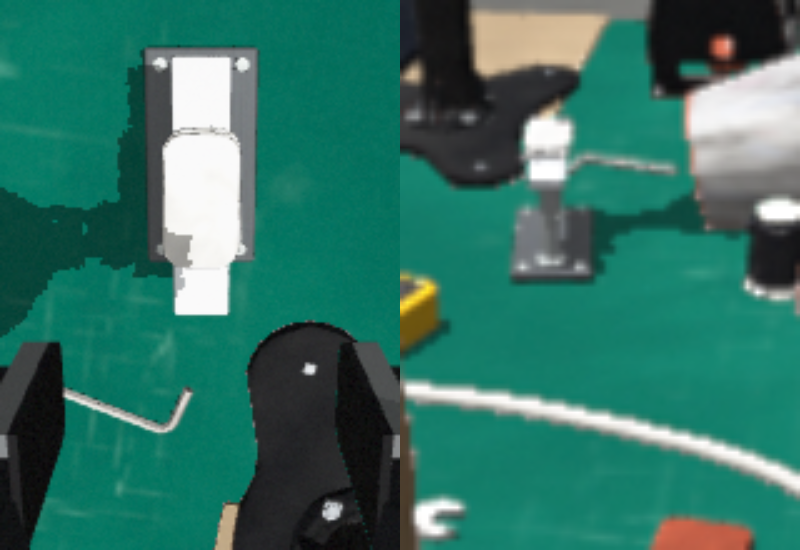

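The wrist crop shows the tags at (200,200) lying flat, lengthwise and centred on the bar. The side view at (548,140) agrees, and the gripper is clear.

```bash
python3 -c "
from workcell import job_done; print(job_done())"
```

```text
the job is handed in; nothing more can be done
None
```

The metal tags are lying flat, lengthwise and centred to within about 1 mm on the tall grey rest's bar; they were set down gently, the gripper is clear, and the job was handed in at about 12 s, with the verdict not shown to me.

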